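# Load the vial carrier and hold it up for handing over

### The job

Stand the blue-capped vial upright on the empty raised stand of the two-vial hand carrier and let go of it, then take the carrier by its black grip and lift it straight up, level, until it is at least 10 cm clear of the table. Finish while still holding it there, steady and level, with both vials standing on their stands, ready for a colleague to take; leave the red-capped vial and the green-labelled vial as they stand.

Things in the scene. Friction and masses are not known exactly. Their poses are not given: they have to be found in the camera images.
- carrier: Two-vial hand carrier: aluminium plate on rubber feet, 206 mm long, 74 mm wide, upper face 10 mm above the table; loose, 0.3 to 0.6 kg, balanced under its grip, standing at any yaw. Origin: centre of its underside. Axes: x along it towards the empty stand, y across, z up. Stands 80 mm either side of the middle along x
- carrier_grip (a point): Centre of the carrier's black grip: an upright block in the middle of the plate, 46 mm long along x, 18 mm thick along y, from 64 to 102 mm above the table (this point at 83 mm); pinch it across its 18 mm. Axes as the carrier's
- stand_empty (a point): Centre of the top of the empty stand of the carrier: a short pale round pillar with a flat black top, 38 mm across, 40 mm above the table, no rim. Axes as the carrier's
- stand_full (a point): Centre of the top of the other, equal stand, on which the orange-capped vial already stands
- blue_vial_mid (a point): Centre (half-way up, 21.5 mm above its foot) of the vial to load: stoppered glass vial, 22 mm across and 43 mm tall, blue cap and blue label, about 20 g, z up; loose on the table, it and the two bystander vials share three places at random
- orange_vial_mid (a point): Centre (half-way up) of the vial already on the carrier: stoppered glass vial, 22 mm across and 43 mm tall, orange cap, loose
- red_vial_mid (a point): Centre of a bystander: stoppered glass vial, 22 mm across and 43 mm tall, red cap, on the table, loose; leave alone
- green_vial_mid (a point): Centre of a bystander: larger stoppered vial, 27 mm across and 51 mm tall, grey cap and green label, on the table, loose; leave alone

How it is judged:
On the way:
1. the blue-capped vial stands on the empty stand, let go, and the carrier still stands on the table (angle between each of blue_vial_mid, orange_vial_mid's own z axis and vertical below 0.3 rad and horizontal distance between blue_vial_mid and stand_empty below 0.014 m and z of blue_vial_mid in the frame of stand_empty between 0.0155 and 0.0275 m and horizontal distance between orange_vial_mid and stand_full below 0.014 m and z of orange_vial_mid in the frame of stand_full between 0.0155 and 0.0275 m and contact force between each of the arm, the fingers and blue_vial below 0.1 N and contact force between the fingers and orange_vial below 0.1 N and height (world z) of carrier_grip below 0.09 m), for 0.3 s.
At the end, for the whole second after the job is handed in: Only the fingers hold the carrier, its underside at least 85 mm above the table, over the open table where it stood (grip at x below 0.70, y below 0.35), level within 8 degrees, at rest; blue- and orange-capped vials stand on their stands, centres within 14 mm, untouched by the fingers (angle between each of blue_vial_mid, orange_vial_mid's own z axis and vertical below 0.3 rad and horizontal distance between blue_vial_mid and stand_empty below 0.014 m and z of blue_vial_mid in the frame of stand_empty between 0.0155 and 0.0275 m and horizontal distance between orange_vial_mid and stand_full below 0.014 m and z of orange_vial_mid in the frame of stand_full between 0.0155 and 0.0275 m and contact force between each of the arm, the fingers and blue_vial below 0.1 N and contact force between the fingers and orange_vial below 0.1 N and height (world z) of carrier_grip above 0.168 m and angle between carrier_grip's own z axis and vertical below 0.14 rad and linear speed of carrier below 0.03 m/s and angular speed of carrier below 0.2 rad/s and contact force between the fingers and carrier above 2 N and world x of carrier_grip below 0.7 m and world y of carrier_grip below 0.35 m); the arm keeps its last pose, push and grip.
It fails at once if the carrier is tipped by more than 20 degrees (angle between carrier_grip's own z axis and vertical above 0.35 rad).
It fails at once if a bystander vial on the table is moved by more than 3 cm or knocked over (distance of any of red_vial_mid, green_vial_mid from where it was at the start of the episode above 0.03 m or angle between any of red_vial_mid, green_vial_mid's own z axis and vertical above 0.5 rad).
It also fails if it takes over 58 s, if anything falls off the work surface, if the arm or the gripper's body presses on something with over 40 N, if the wrist force passes 120 N, or if a joint passes its speed limit or range.

### The arm

A 6-joint arm with a two-finger parallel gripper is mounted at the origin on a cart in front of the work surface, level with it; the furniture and walls round the work are solid. World frame = base frame: x ahead of the robot, y to its left, z up, the work surface at z = 0. Lengths are in m, angles in rad, forces in N, time in s.
With the tool pointing down it reaches from about 0.3 to 0.775 m from the base axis. Payload 14.6 kg.
Tool frame: the origin (TCP) lies on the front face of the gripper's body, between the roots of the fingers; the fingertips stand 97 mm ahead of it and the grasp point (between the pads) lies 78 mm ahead of it; z points along the fingers, y is the direction in which the jaws open and shut (so a half turn about z gives the same grasp; the last joint's range is limited). The gripper opens to 94 mm and grips with 3 to 60 N. Pads are 16 mm wide; open, the fingers measure 119 mm over their backs; the gripper's body (75 mm by 177 mm) begins 78 mm behind the grasp point.
Start: joints at [-1.216, 0.3, 1.521, -0, 1.321, -0.067], TCP at [0.225, -0.502, 0.303] pointing down, gripper open.
Joint ranges: [-3.03, 3.03], [-0.79, 2.21], [0.23, 2.52], [-1.04, 4.18], [0, 3.07], [-2.55, 2.55]. Speed limits (rad/s): [2.22, 2.22, 2.57, 3.14, 3.14, 3.14].

### API

Orientations are given as a rotation vector (axis times angle).
In Python, from bench import move_to, line_to, movej, open_jaws, grasp, sleep, solve_ik, get_obs, capture, PlanningError, finish_job gives the robot as it stands. The module is installed in compiled form; this text tells all that it offers. Calls block until the motion is done:
- move_to(position, orientation): joint-space move of the TCP to a pose.
- line_to(position, attitude=None, velocity=0.15): straight line of the TCP; attitude=None keeps the orientation; velocity is the mean speed in m/s.
- movej(angles): joint-space move.
- open_jaws() and grasp(squeeze=None): open the fingers fully, or close them until they stop; squeeze is the grip in N (None keeps the last).
- sleep(seconds).
- solve_ik(position, orientation): joint angles nearest the present ones, or None.
- get_obs(): the state.
- capture(name): name is "side" or "top"; returns a dict with "image" (400x640x3 uint8, red, green, blue), "intrinsics" (3x3 intrinsics, pixels), "R" (3x3) and "t" (3): a world point X has camera coordinates R X + t. Camera axes: x right, y down, z forward; pixel columns grow to the right and rows downward; lengths in m; the calibration is good to about 2 mm. A picture is of the moment at which its call begins. There is no depth.
A pose or a line that the arm cannot do raises PlanningError and nothing moves.
- finish_job(): hands the job in, once; it reports no verdict.
The state is a dict: "t": time; "q": joint angles; "qvel": joint speeds; "joint_torque": joint torques, N m; "tcp_pos": TCP position; "tool_rot": TCP orientation; "wrist_force": force on the tool from outside, world axes, zero at the start; "moment": the same for the moment, N m; "width": opening from 0.0 (shut) to 1.0 (fully open).
Only numpy, scipy, OpenCV 4.12 (cv2) and the standard library are available. Lean on these libraries where they do the work, as an engineer would, in place of code of your own. Each camera call takes 0.05 s, during which the arm holds its last target.

## Working session

There is one attempt and no reset: what is moved stays moved. The work goes in short steps, each a Python script; the robot and the scene stay as the last script left them, time stands still between calls to the robot, and variables do not carry over. Pictures are saved under pics/ and viewed, and the job is handed in when it is done.

```bash
mkdir -p pics
python3 - <<'E'
from bench import *
import cv2,pickle
o=get_obs();print(o)
for n in("top","side"):
    c=capture(n);pickle.dump(c,open(f"{n}0.pkl","wb"));cv2.imwrite(f"pics/{n}0.png",c["image"][:,:,::-1]);print(n,c["intrinsics"],c["R"],c["t"])
E
```

```text
{'t': 0.0, 'q': array([-1.21560185e+00,  3.00448911e-01,  1.52156491e+00,  2.66325330e-05,
        1.32065026e+00, -6.66042460e-02]), 'qvel': array([ 0.00029416, -0.00056103, -0.00010197,  0.00170579,  0.00201473,
       -0.00047465]), 'joint_torque': array([-1.38529034e-03, -5.31809950e+01, -3.52738059e+01,  7.07951188e-02,
        2.44329509e-02, -9.33940737e-05]), 'tcp_pos': array([ 0.22512226, -0.50166501,  0.30210527]), 'tool_rot': array([-3.07094624e+00, -6.57426287e-01,  2.01833995e-04]), 'wrist_force': array([-0.83733243,  0.56548464, -0.20035743]), 'moment': array([ 0.01751059, -0.02943402,  0.03888294]), 'width': 1.0022708721109943}
top [[423.2569396    0.         324.76799955]
 [  0.         423.2569396  198.53828494]
 [  0.           0.           1.        ]] [[ 0.01786719 -0.99914091 -0.03739259]
 [-0.99788339 -0.01548099 -0.0631592 ]
 [ 0.06252606  0.03844193 -0.99730272]] [0.24949277 0.52907335 0.88087541]
side [[495.21174106   0.         318.9422858 ]
 [  0.         495.21174106 202.91504687]
 [  0.           0.           1.        ]] [[-0.99817702  0.05934166 -0.01100911]
 [ 0.04801664  0.67029505 -0.74053963]
 [-0.0365655  -0.73971826 -0.67192251]] [ 0.53674731 -0.14666576  1.11458158]
```

View pics/top0.png

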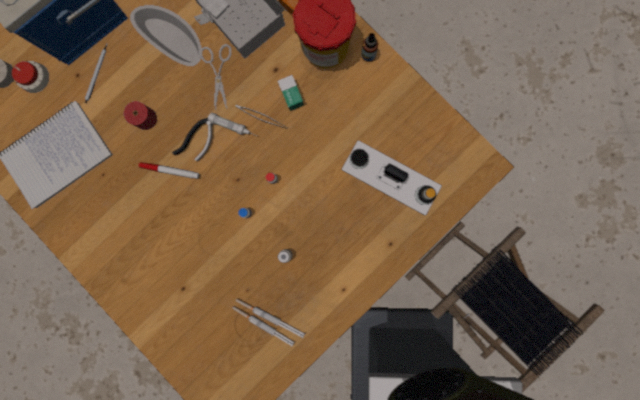

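View pics/side0.png

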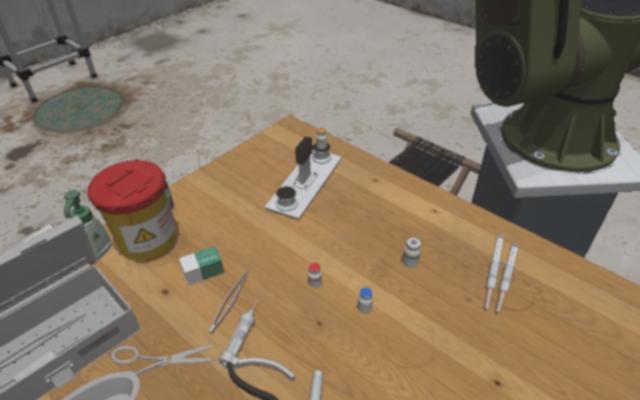

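The top view shows the carrier at about (392,177), with its empty stand at (360,158) and the orange vial at (427,193). The blue vial is at (245,212), red at (271,178) and green at (285,256). In the side view blue is at (365,299), red (314,274), green (412,250), grip (303,160), empty stand (286,196) and orange (321,140). Next I'll measure these.

```bash
cat > h.py <<'E'
import numpy as np,cv2,pickle
def ray(c,uv,z):
    K,R,t=c["intrinsics"],c["R"],c["t"]; o=-R.T@t
    d=R.T@np.linalg.solve(K,[uv[0],uv[1],1.]); return o+d*(z-o[2])/d[2]
def proj(c,X):
    p=c["intrinsics"]@(c["R"]@np.asarray(X)+c["t"]);return p[:2]/p[2]
def tri(c1,u1,c2,u2):
    P=[c["intrinsics"]@np.c_[c["R"],c["t"]] for c in(c1,c2)]
    X=cv2.triangulatePoints(P[0],P[1],np.array(u1,float).reshape(2,1),np.array(u2,float).reshape(2,1))[:,0];return X[:3]/X[3]
def blobs(c,lo,hi,roi,amin=8):
    x0,y0,x1,y1=roi; hsv=cv2.cvtColor(c["image"],cv2.COLOR_RGB2HSV)[y0:y1,x0:x1]
    m=cv2.inRange(hsv,np.array(lo),np.array(hi)); n,l,s,ce=cv2.connectedComponentsWithStats(m)
    return [(s[i][4],(ce[i]+[x0,y0]).round(1).tolist(),s[i][:4].tolist()) for i in range(1,n) if s[i][4]>=amin]
E
python3 - <<'E'
from h import *
T=pickle.load(open("top0.pkl","rb"));S=pickle.load(open("side0.pkl","rb"))
for nm,c,roi in(("bT",T,(225,195,265,230)),("bS",S,(350,280,380,320))): print(nm,blobs(c,(100,120,50),(125,255,255),roi))
for nm,c,roi in(("rT",T,(255,165,285,190)),("rS",S,(300,255,330,295))): print(nm,blobs(c,(172,120,50),(180,255,255),roi),blobs(c,(0,170,50),(6,255,255),roi))
for nm,c,roi in(("oT",T,(410,180,445,210)),("oS",S,(305,120,340,165))): print(nm,blobs(c,(8,150,130),(22,255,255),roi))
for nm,c,roi in(("kT",T,(340,140,440,215)),("kS",S,(265,130,345,220))): print(nm,blobs(c,(0,0,0),(180,255,60),roi))
print("plateT",blobs(T,(0,0,130),(180,45,255),(335,135,450,220),30))
a=cv2.resize(T["image"][130:225,330:450],None,fx=5,fy=5,interpolation=2);cv2.imwrite("pics/zt.png",a[:,:,::-1])
a=cv2.resize(S["image"][110:230,250:360],None,fx=5,fy=5,interpolation=2);cv2.imwrite("pics/zs.png",a[:,:,::-1])
a=cv2.resize(T["image"][160:275,220:310],None,fx=5,fy=5,interpolation=2);cv2.imwrite("pics/zv.png",a[:,:,::-1])
E
```

```text
bT [(np.int32(50), [242.7, 212.2], [14, 14, 8, 8])]
bS [(np.int32(68), [365.5, 292.4], [11, 8, 10, 9])]
rT [] [(np.int32(45), [269.2, 176.4], [11, 8, 8, 8])]
rS [] []
oT [(np.int32(59), [430.1, 192.5], [16, 9, 9, 8]), (np.int32(8), [443.4, 206.9], [32, 25, 3, 5])]
oS [(np.int32(13), [320.9, 130.1], [13, 9, 6, 3])]
kT [(np.int32(216), [359.2, 157.4], [11, 10, 17, 16]), (np.int32(252), [395.4, 173.3], [45, 25, 23, 17]), (np.int32(102), [424.2, 195.2], [78, 46, 17, 17])]
kS [(np.int32(274), [303.8, 150.6], [32, 8, 19, 26]), (np.int32(116), [285.5, 192.7], [13, 58, 16, 10])]
plateT [(np.int32(2251), [390.4, 178.2], [7, 6, 99, 74])]
```

View pics/zt.png

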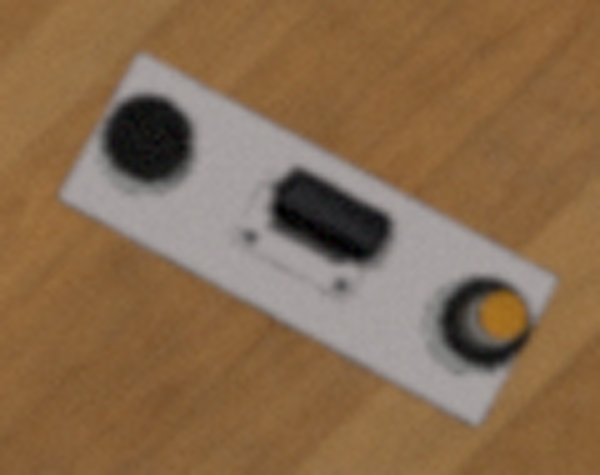

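View pics/zs.png

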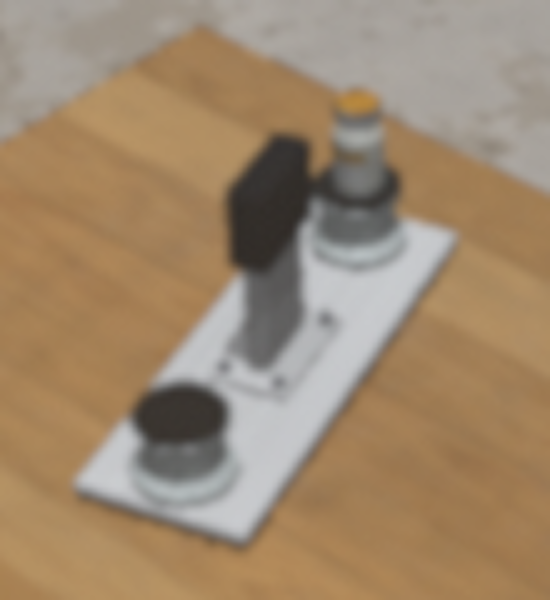

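View pics/zv.png

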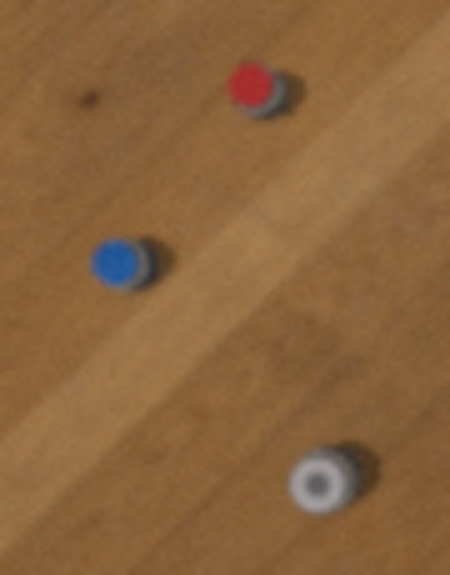

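Run:
```python
from h import *
T=pickle.load(open("top0.pkl","rb"));S=pickle.load(open("side0.pkl","rb"))
pr=lambda n,v:print(n,np.round(v,4))
pr("blueT",ray(T,(242.7,212.2),.042));pr("blueS",ray(S,(365.5,292.4),.040));pr("tri",tri(T,(242.7,212.2),S,(365.5,292.4)))
pr("red",ray(T,(269.2,176.4),.042));pr("green",ray(T,(220+317/5-.4,160+482/5-.4),.050))
e=ray(T,(359.2,157.4),.04);f=ray(T,(430.1,192.5),.082);pr("emptyT",e);pr("emptyS",ray(S,(285.5,192.7),.04));pr("orange",f);pr("orangeS",ray(S,(320.9,130.1),.083))
cs=[ray(T,(x/5+330-.4,y/5+130-.4),.01) for x,y in((140,55),(62,197),(480,425),(557,278))]
c=np.mean(cs,0);pr("plate c",c);ax=cs[0]+cs[1]-cs[2]-cs[3];pr("yaw plate",np.arctan2(ax[1],ax[0]))
d=e-f;pr("yaw ef",np.arctan2(d[1],d[0]));pr("dist",np.hypot(*d[:2]));pr("mid",(e+f)/2)
pr("sides",[np.linalg.norm(cs[0]-cs[1]),np.linalg.norm(cs[1]-cs[2]),np.linalg.norm(cs[2]-cs[3])])
# plate by minAreaRect on rectified points
h=cv2.cvtColor(T["image"],cv2.COLOR_RGB2HSV);m=cv2.inRange(h,np.array([0,0,100]),np.array([180,60,255]));k=np.zeros_like(m);k[135:222,335:450]=m[135:222,335:450]
ct=max(cv2.findContours(k,0,1)[0],key=cv2.contourArea)[:,0]
w=np.array([ray(T,p,.01)[:2] for p in ct],np.float32);print(cv2.minAreaRect(w*1000))
pr("grip top",ray(T,(395.4,173.3),.098));pr("gripS",ray(S,(303.8,150.6),.083))
```

```text
blueT [0.4922 0.4289 0.042 ]
blueS [0.4921 0.4303 0.04  ]
tri [0.4921 0.4296 0.0391]
red [0.5683 0.3751 0.042 ]
green [0.4035 0.3409 0.05  ]
emptyT [0.6111 0.187  0.04  ]
emptyS [0.6112 0.1908 0.04  ]
orange [0.5362 0.0484 0.082 ]
orangeS [0.536  0.0527 0.083 ]
plate c [0.5739 0.1163 0.01  ]
yaw plate 1.0836
yaw ef 1.0753
dist 0.1575
mid [0.5736 0.1177 0.061 ]
sides [0.0706 0.2037 0.0713]
((573.8443603515625, 116.88421630859375), (205.61268615722656, 74.11964416503906), 61.79047775268555)
grip top [0.5714 0.1187 0.098 ]
gripS [0.573  0.1199 0.083 ]
```

Both views agree to 2–4 mm. The carrier centre is about (0.5735, 0.118) with yaw 1.08, the empty stand is about (0.611, 0.188), and blue is about (0.492, 0.4295). Now picking.

```bash
cat >> h.py <<'E'
from scipy.spatial.transform import Rotation as Ro
def ori(a):
    y=np.array([np.cos(a),np.sin(a),0]);z=np.array([0,0,-1.]);return Ro.from_matrix(np.c_[np.cross(y,z),y,z]).as_rotvec()
def best(solve,p,angs):
    r=[]
    for a in angs:
        q=solve(p,ori(a))
        if q is not None:r.append((abs(q[5]),a))
    print([(round(x,2),round(a,2)) for x,a in r]);return ori(min(r)[1])
E
python3 - <<'E'
from bench import *
from h import *
b=[.492,.4297]; o=best(solve_ik,[*b,.2],[.95,.95-np.pi,-.49,-.49+np.pi])
best(solve_ik,[.611,.188,.25],[1.08+np.pi/2,1.08-np.pi/2])
open_jaws(); move_to([*b,.22],o); line_to([*b,.105],velocity=.12)
ob=get_obs();print(ob["tcp_pos"],ob["wrist_force"])
grasp(10); ob=get_obs();print(ob["width"],ob["t"])
line_to([*b,.24],velocity=.12);ob=get_obs();print(ob["width"],ob["t"],ob["tcp_pos"])
for n in("top","side"):
    c=capture(n);pickle.dump(c,open(f"{n}1.pkl","wb"));cv2.imwrite(f"pics/{n}1.png",c["image"][:,:,::-1])
E
```

```text
[(np.float64(0.29), 0.95), (np.float64(1.15), -0.49), (np.float64(1.99), 2.65)]
[(np.float64(2.41), 2.65), (np.float64(0.73), -0.49)]
[0.49229614 0.42992076 0.10590415] [ 0.45301838 -0.18907438  0.16379576]
0.23241947471790395 5.9167
0.2283121405894306 7.1917 [0.49184286 0.42956681 0.23905932]
```

View pics/side1.png

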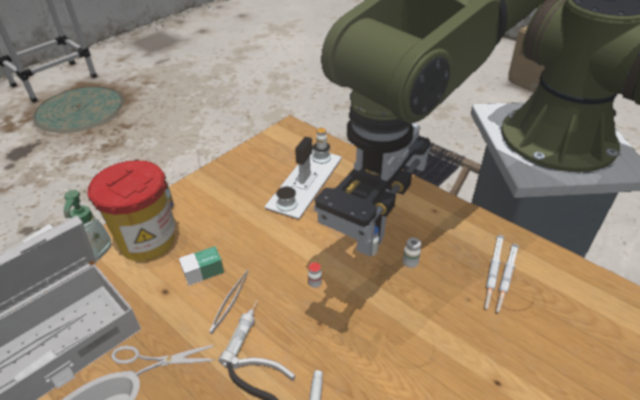

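The side view shows the blue vial held between the fingers at (376,243), and the red (314,274) and green (412,250) vials are undisturbed. The jaw width of 0.228 × 94 mm, about 21.5 mm, matches the vial. Next I'll place it.

Run:
```python
from bench import *
from h import *
s=[.611,.188]; o=ori(1.08-np.pi/2)
move_to([*s,.26],o); print(get_obs()["width"])
line_to([*s,.165],velocity=.1); 
f0=get_obs()["wrist_force"]
for z in(.150,.148,.147,.146,.145,.144):
    line_to([*s,z],velocity=.03); sleep(.1); ob=get_obs(); df=ob["wrist_force"]-f0; print(z,ob["tcp_pos"].round(4),df.round(2),ob["width"].round(4))
    if df[2]>1.5 : break
    if z==.150:
        for n in("top","side"):
            c=capture(n);pickle.dump(c,open(f"{n}2.pkl","wb"));cv2.imwrite(f"pics/{n}2.png",c["image"][:,:,::-1])
print(ob["t"])
S=c;a=cv2.resize(S["image"][90:230,220:380],None,fx=4,fy=4,interpolation=2);cv2.imwrite("pics/zs2.png",a[:,:,::-1])
```

```text
0.2363618557018729Traceback (most recent call last):
  File "<stdin>", line 8, in <module>
AttributeError: 'float' object has no attribute 'round'
```

Run:
```python
from bench import *
from h import *
s=[.611,.188]
f0=get_obs()["wrist_force"]; print(get_obs()["tcp_pos"])
for n in("top","side"):
    c=capture(n);pickle.dump(c,open(f"{n}2.pkl","wb"));cv2.imwrite(f"pics/{n}2.png",c["image"][:,:,::-1])
S=c;a=cv2.resize(S["image"][90:230,220:380],None,fx=4,fy=4,interpolation=2);cv2.imwrite("pics/zs2.png",a[:,:,::-1])
for z in(.148,.147,.146,.145,.144):
    line_to([*s,z],velocity=.03); sleep(.1); ob=get_obs(); df=ob["wrist_force"]-f0; print(z,ob["tcp_pos"].round(4),df.round(2),ob["width"])
    if df[2]>1.5 : break
print(ob["t"])
```

```text
[0.61107932 0.18799558 0.15018477]
0.148 [0.611 0.188 0.148] [-0.14  1.17  1.27] 0.2336325483081081
0.147 [0.611 0.188 0.147] [-0.87  1.35  0.48] 0.23091451209193922
0.146 [0.611 0.188 0.146] [-0.25  0.09  0.73] 0.23262312916968444
0.145 [0.611 0.188 0.145] [-0.72  0.42  1.62] 0.23560379669994813
11.6917
```

View pics/zs2.png

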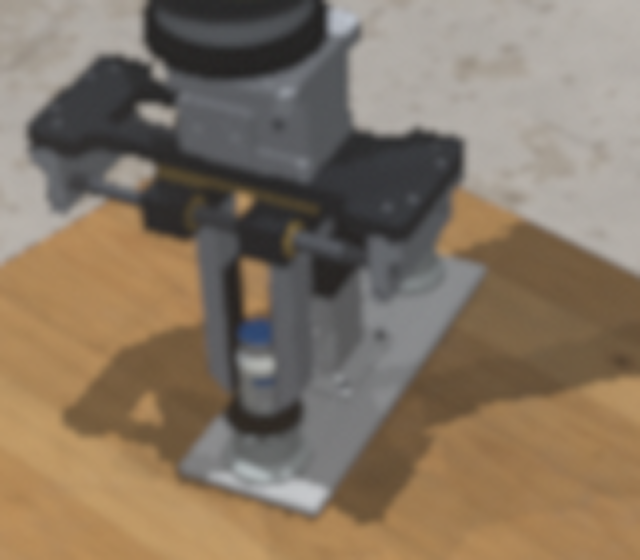

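The zoomed side view shows the vial upright over the black stand top, centred, with its foot at about (265,410) in the zoom. The force has just begun to rise, so I'll release.

Run:
```python
from bench import *
from h import *
s=[.611,.188]
open_jaws(); sleep(.2); line_to([*s,.25],velocity=.1)
line_to([.50,-.05,.30],velocity=.3)
print(get_obs()["t"])
for n in("top","side"):
    c=capture(n);pickle.dump(c,open(f"{n}3.pkl","wb"));cv2.imwrite(f"pics/{n}3.png",c["image"][:,:,::-1])
S=c;a=cv2.resize(S["image"][90:230,220:380],None,fx=4,fy=4,interpolation=2);cv2.imwrite("pics/zs3.png",a[:,:,::-1])
T=pickle.load(open("top3.pkl","rb"))
a=cv2.resize(T["image"][110:230,320:470],None,fx=4,fy=4,interpolation=2);cv2.imwrite("pics/zt3.png",a[:,:,::-1])
```

```text
15.3167
```

View pics/zs3.png

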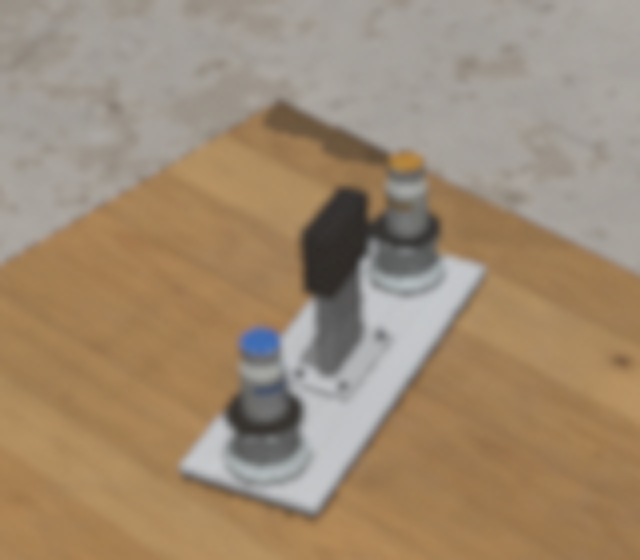

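View pics/zt3.png

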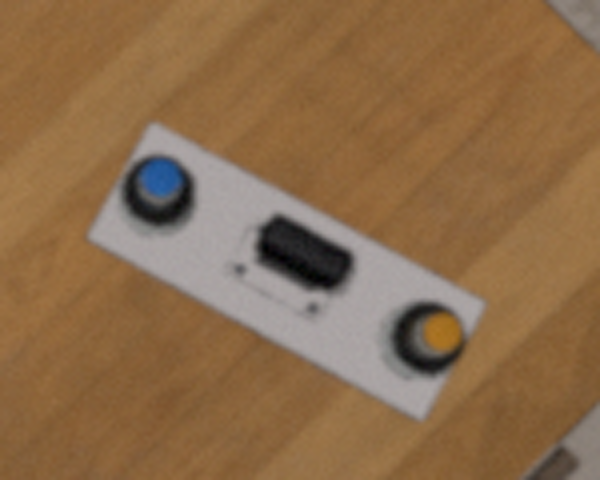

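Both views show the blue vial upright and centred, with its cap at (162,178) in the top zoom, and orange undisturbed. I'll check its offset, then grasp the black grip.

Run:
```python
from bench import *
from h import *
T=pickle.load(open("top3.pkl","rb"))
b=blobs(T,(100,120,50),(125,255,255),(345,145,375,165));o_=blobs(T,(8,150,130),(22,255,255),(418,180,440,205));print(b,o_)
B=ray(T,b[0][1],.082);O=ray(T,o_[0][1],.082);d=B-O;print(B,O,"mid",(B+O)/2,"yaw",np.arctan2(d[1],d[0]),np.hypot(*d[:2]))
h=cv2.cvtColor(T["image"],cv2.COLOR_RGB2HSV);m=cv2.inRange(h,np.array([0,0,100]),np.array([180,60,255]));k=np.zeros_like(m);k[135:218,340:445]=m[135:218,340:445]
ct=max(cv2.findContours(k,0,1)[0],key=cv2.contourArea)[:,0]
w=np.array([ray(T,p,.01)[:2] for p in ct],np.float32);r=cv2.minAreaRect(w*1000);print(r)
g=[.5735,.118];o=ori(1.08-np.pi/2)
move_to([*g,.27],o); line_to([*g,.161],velocity=.1)
ob=get_obs();print(ob["tcp_pos"],ob["wrist_force"])
grasp(12);print(get_obs()["width"],get_obs()["wrist_force"]); grasp(45); sleep(.2); ob=get_obs();print(ob["width"],ob["wrist_force"],ob["moment"],ob["t"])
for n in("top","side"):
    c=capture(n);cv2.imwrite(f"pics/{n}4.png",c["image"][:,:,::-1])
S=c;a=cv2.resize(S["image"][90:230,220:380],None,fx=4,fy=4,interpolation=2);cv2.imwrite("pics/zs4.png",a[:,:,::-1])
```

```text
[(np.int32(74), [360.0, 153.8], [10, 5, 11, 9])] [(np.int32(60), [430.0, 192.5], [8, 9, 9, 8])]
[0.61155751 0.18721522 0.082     ] [0.53618223 0.048574   0.082     ] mid [0.57386987 0.11789461 0.082     ] yaw 1.0728248483081513 0.15780627299850256
((573.8660278320312, 116.97746276855469), (205.57318115234375, 74.10579681396484), 61.91724395751953)
[0.57374671 0.11804494 0.16166592] [-0.36016815  0.1673972  -0.23947683]
0.19294131365154002 [ 0.53463486 -1.08274367 -1.71836819]
0.187961341463381 [ 0.36123373 -0.3812779  -1.15884235] [-0.21749649 -0.25287197 -0.00964663] 18.9917
```

View pics/zs4.png

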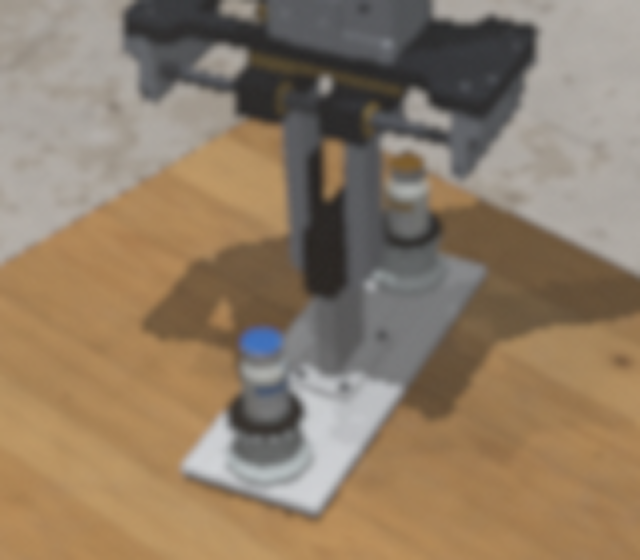

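The zoom shows the grip pinched across its thickness, with width about 17.7 mm against 18 mm, and both vials standing. Now a slow lift, with a check after the first 2 cm.

Run:
```python
from bench import *
from h import *
g=[.5735,.118]
def rep():
    ob=get_obs();print(ob["tcp_pos"].round(4),ob["wrist_force"].round(2),ob["moment"].round(3),round(ob["width"],4),ob["t"])
line_to([*g,.181],velocity=.03);rep()
for n in("top","side"):
    c=capture(n);cv2.imwrite(f"pics/{n}5.png",c["image"][:,:,::-1])
a=cv2.resize(c["image"][70:230,200:390],None,fx=3.5,fy=3.5,interpolation=2);cv2.imwrite("pics/zs5.png",a[:,:,::-1])
```

```text
[0.5734 0.118  0.1808] [ 0.2  -0.   -5.54] [ 0.014 -0.053 -0.022] 0.1951 19.9083
```

View pics/zs5.png

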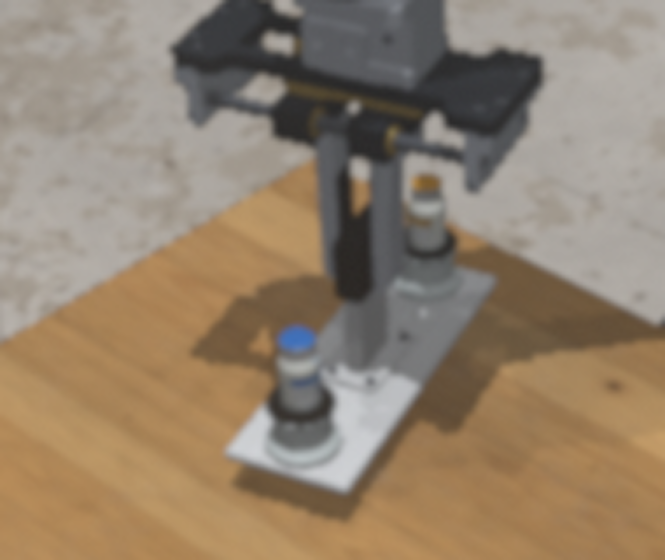

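It has lifted clear and level, with both vials upright and a load of about 5.3 N. Continuing up.

Run:
```python
from bench import *
from h import *
g=[.5735,.118]
line_to([*g,.279],velocity=.04);sleep(1.0)
ob=get_obs();print(ob["tcp_pos"].round(4),ob["wrist_force"].round(2),ob["moment"].round(3),round(ob["width"],4),ob["t"],abs(ob["qvel"]).max())
C={}
for n in("top","side"):
    c=C[n]=capture(n);cv2.imwrite(f"pics/{n}6.png",c["image"][:,:,::-1]);pickle.dump(c,open(n+"6.pkl","wb"))
a=cv2.resize(c["image"][30:230,190:400],None,fx=2.9,fy=2.9,interpolation=2);cv2.imwrite("pics/zs6.png",a[:,:,::-1])
for nm,lo,hi in(("blue",(100,120,50),(125,255,255)),("or",(8,150,130),(22,255,255))):
    print(nm,blobs(C["top"],lo,hi,(340,120,470,220)),blobs(C["side"],lo,hi,(250,60,350,230)))
```

```text
[0.5735 0.118  0.279 ] [-0.02  0.11 -4.68] [-0.03  -0.057 -0.003] 0.1914 23.6083 0.0017284447721041675
blue [(np.int32(92), [362.7, 142.7], [17, 18, 12, 11])] [(np.int32(34), [280.9, 119.6], [27, 58, 9, 5])]
or [(np.int32(41), [342.1, 124.3], [0, 0, 7, 10]), (np.int32(9), [377.4, 124.4], [35, 3, 5, 4]), (np.int32(21), [342.7, 173.3], [0, 51, 8, 6]), (np.int32(51), [343.6, 183.5], [0, 56, 10, 15]), (np.int32(9), [468.1, 181.2], [126, 59, 4, 5]), (np.int32(45), [444.1, 185.6], [100, 63, 10, 6]), (np.int32(8), [346.9, 186.1], [6, 65, 3, 3]), (np.int32(230), [353.8, 207.8], [0, 75, 31, 25]), (np.int32(9), [342.8, 198.7], [2, 76, 3, 6])] [(np.int32(13), [320.7, 77.2], [68, 16, 6, 3])]
```

View pics/zs6.png

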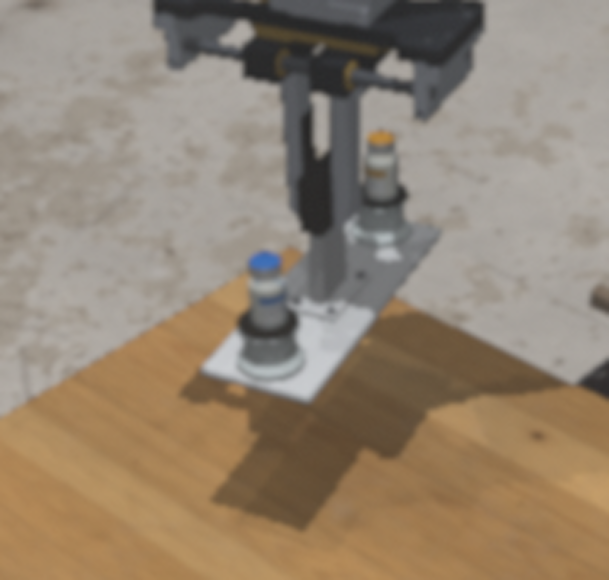

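View pics/top6.png

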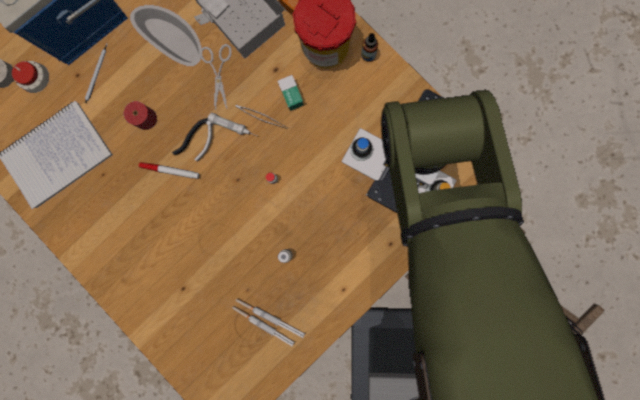

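The side zoom shows the carrier high and level, with blue (265,262) and orange (381,137) upright. In the top view red (271,178) and green (285,256) have not moved. A last numeric check of height and level, then hand in.

Run:
```python
from bench import *
from h import *
T,S=[pickle.load(open(n+"6.pkl","rb")) for n in("top","side")]
B=tri(T,(362.7,142.7),S,(280.9,119.6));O=tri(T,(444.1,185.6),S,(320.7,77.2))
print(B,O,np.degrees(np.arctan2(B[2]-O[2],np.hypot(*(B-O)[:2]))))
ob=get_obs();print(ob["tcp_pos"],ob["width"],ob["wrist_force"],ob["t"])
finish_job()
```

```text
[0.61036275 0.18791783 0.19806408] [0.53673387 0.04954272 0.19885383] -0.2886793604151852
[0.57349789 0.11800505 0.27901437] 0.19092601349007118 [ 0.76772704 -0.12376374 -4.17215426] 23.7083
the job is handed in; nothing more can be done
```

The job is done and handed in at 23.7 s of the 58 s allowed. The blue-capped vial stands on the empty stand, and the arm is holding the carrier by its black grip about 11.8 cm above the table. No verdict was reported.

**Placement:** I released the blue vial and backed the gripper off before gripping the carrier. The pictures showed the vial upright, with its cap within about 1 mm of the estimated stand centre.

**Lift:** At the end the two cap heights agreed to 0.8 mm, a tilt of about 0.3° along the carrier. Tilt across it was judged only by eye. The arm was at rest, the jaw opening was about 18 mm, matching the grip, and both vials were standing.

**Bystanders:** The red-capped and green-labelled vials showed at the same pixels as at the start.

**Disagreements:**
- The top and side views disagreed by up to about 4 mm on the stand and orange-vial positions.
- The orange cap was partly hidden by the arm in the last top view, so its final position is less certain.
- The wrist force reading varied by about 1 N.

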